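# Check the spring sleeve of the blue air coupler

### The arm

A 6-joint arm with a two-finger parallel gripper is mounted at the origin on a cart in front of the work surface, level with it; the furniture and walls round the work are solid. World frame = base frame: x ahead of the robot, y to its left, z up, the work surface at z = 0. Lengths are in m, angles in degrees, forces in N, time in s.
With the tool pointing down it reaches from about 0.25 to 0.725 m from the base axis. Payload 9.7 kg.
Tool frame: the origin (TCP) lies on the mounting face of the last link; the fingertips stand 173 mm ahead of it and the grasp point (between the pads) lies 155 mm ahead of it (ctrl.tcp_to_grasp is the distance from the TCP to the grasp point, in m); y points along the fingers, z is the direction in which the jaws open and shut, and the axes are right-handed (so a half turn about y gives the same grasp; the last joint's range is limited). The gripper opens to 85 mm and grips with 20 to 120 N. Pads are 22 mm wide; open, the fingers measure 114 mm over their backs; the gripper's body (76 mm by 85 mm) begins 54 mm behind the grasp point. The pads swing forward as they close: fully open they stand 13 mm farther back than shut.
Start: joints at [-75.287, 4.979, 10.078, 95.1, 0, 90], TCP at [0.14, -0.532, 0.405] pointing down, gripper open.
Joint ranges: [-179.16, 179.16], [-48.56, 103.87], [-65.8, 70.77], [-126.05, 130.52], [-82.76, 87.17], [-180, 180]. Speed limits (degrees/s): [127.2, 127.2, 147.25, 180, 180, 180].

### API

Orientations are given as a 3x3 rotation matrix whose columns are the frame's x, y, z axes.
In Python, from rig import ctrl gives the robot as it stands. The module is installed in compiled form; this text tells all that it offers.
- The arm moves only by the tool servo_tool, never from a script. Its argument "steps" is a list of rows, each an object with "translation": the shift along the tool's x, y, z each as a share of 60 cm, from -1 to 1, a list of three; "rot": the turn, a rotation vector about the tool's x, y, z each as a share of 1.5 rad, from -1 to 1, a list of three; "claw": the closure, from -1 (fully open) to 1 (shut). In form: [{"translation": [x, y, z], "rot": [ax, ay, az], "claw": claw}, ...]. A call has 1 to 12 rows; each row is the pose to reach, as a shift and turn from the pose measured when the call began, along the tool's axes at that moment; what a row does not reach only later rows make up. A row lasts 1/10 s, in which the tool goes at most 50 mm and 8.59 degrees, less where a joint would pass 70% of its speed; a pose out of reach is approached as far as the arm can. A call with a number of a shift or a turn outside -1 to 1 is refused whole. A call with a gripper value outside its range is refused whole. The fingers move at their own pace and stop on an object; the grip force is fixed at half the most. Time passes only in rows, so rows that repeat a pose let the fingers close. It gives the time, the measured TCP pose, the force and the opening at its end, in the units of the state.
- ctrl.observe(): the state, without advancing time (a new reading comes with each control period).
- ctrl.capture(name): name is "scene" or "top"; returns a dict with "frame" (384x512x3 uint8, red, green, blue), "K" (3x3 intrinsics, pixels), "cam_to_world" (4x4, takes a point from camera to world coordinates). Camera axes: x right, y down, z forward; pixel columns grow to the right and rows downward; lengths in m; the calibration is good to about 2 mm. A picture is of the moment at which its call begins. There is no depth.
- ctrl.sign_off(): hands the job in, once; it reports no verdict.
The state is a dict: "time_s": time; "joints": joint angles; "joint_vel": joint speeds; "joint_torque": joint torques, N m; "position": TCP position; "eef_rot": TCP orientation; "contact_force": force on the tool from outside, world axes, zero at the start; "wrist_torque": the same for the moment, N m; "grip_width": finger opening in m.
Only numpy, scipy, OpenCV 4.12 (cv2) and the standard library are available. Lean on these libraries where they do the work, as an engineer would, in place of code of your own. Each camera call takes 0.05 s, during which the arm holds its last target.

### The job

Before the burner's air hose is plugged in, check that the blue quick coupler on the supply bar works: take hold of its spring sleeve, pull it back towards the bar by 10 mm or more (its stroke is 15 mm) and hold it there for a moment, then let go so that it snaps forward home by itself. Leave the sleeves of the red and the yellow coupler alone, and take the gripper clear.

Things in the scene. Friction and masses are not known exactly. Their poses are not given: they have to be found in the camera images.
- blue_sleeve_mid (a point): Middle of the blue sleeve's barrel (32 mm diameter, 36 mm long) on the level coupler's axis, 75 mm above the bench; moves with the sleeve. +x: level, along the coupler from its mouth back to the bar, the way to pull; +y: level, across the sleeve (pinch along it from above); +z up. Behind the barrel (x = 18 to 23 mm) a 38 mm ridge; the 25 mm steel mouth juts 8 mm out in front. Only the bench below.
- blue_sleeve (a joint): Slide of the blue sleeve along its coupler, m: 0 = home (forward), 0.015 = fully back at its stop. A spring of 300 N/m pushes it forward, with 7.5 N at home and 12 N fully back; let go, it snaps home in about 0.1 s. The coupler itself is fixed.
- red_sleeve (a joint): Slide of the like sleeve of the red coupler, not to be moved; 0 = home, 0.015 = fully back. The three couplers sit in a row, 90 mm apart, colours in any order, on the robot's side of an aluminium bar (240 mm long, 34 mm deep, top 95 mm above the bench, front face 49 mm behind the middles of the home sleeves) fixed to the bench.
- yellow_sleeve (a joint): Slide of the like sleeve of the yellow coupler, not to be moved; 0 = home, 0.015 = fully back.

How it is judged:
By the outcome, as a careful person would: the job done as asked, in the order asked, and still so for the second after the job is handed in, with the robot touching nothing.
It also fails if it takes over 37 s, if anything falls off the work surface, if the arm or the gripper's body presses on something with over 40 N, if the wrist force passes 120 N, or if a joint passes its speed limit or range.

## Working session

There is one attempt and no reset: what is moved stays moved. The work goes in short steps, Python scripts to look and compute and a tool call to move; the robot and the scene stay as the last step left them, time stands still between calls to the robot, and variables do not carry over. Pictures are saved under pics/ and viewed, and the job is handed in when it is done.

Besides the shell and the picture viewer there is one more tool, called after ">>>" by a JSON object that holds its "api" and its "payload". servo_tool: Moves the arm, as the interface text tells. Its arguments: {"type":"object","properties":{"steps":{"type":"array"}},"required":["steps"]}

```bash
mkdir -p pics
python3 - <<'E'
from rig import ctrl
import cv2,pickle
s=ctrl.observe(); print(s)
d={}
for n in("scene","top"):
    c=ctrl.capture(n); d[n]=c; cv2.imwrite(f"pics/{n}0.png",c["frame"][:,:,::-1]); print(n,c["K"],c["cam_to_world"])
pickle.dump(d,open("c0.pkl","wb"))
E
```

```text
{'time_s': 0.0, 'joints': array([-7.52888111e+01,  5.01199311e+00,  1.00345403e+01,  9.50997097e+01,
        7.58302405e-04,  9.00014723e+01]), 'joint_vel': array([-0.02397076, -0.02688348, -0.00364963,  0.07350983, -0.0336685 ,
       -0.06675641]), 'joint_torque': array([ 1.64345864e-03, -5.20386279e+01,  4.64802110e+01,  1.65098748e-02,
        1.05043343e-04,  5.84323288e-06]), 'position': array([ 0.13967335, -0.53197407,  0.40397512]), 'eef_rot': array([[-9.67224709e-01, -3.29199191e-04,  2.53921746e-01],
       [-2.53921959e-01,  1.30595178e-03, -9.67223828e-01],
       [-1.32002548e-05, -9.99999093e-01, -1.34673974e-03]]), 'contact_force': array([-0.69679681,  0.15586557, -0.20343772]), 'wrist_torque': array([-0.00686114, -0.05388624,  0.04931706]), 'grip_width': 0.08529638791649453}
scene [[476.43657397   0.         253.1249648 ]
 [  0.         476.43657397 194.01075681]
 [  0.           0.           1.        ]] [[ 0.73973242 -0.27903026  0.61232186 -0.05963511]
 [-0.67289987 -0.30851084  0.67232941 -0.82555919]
 [ 0.00130768 -0.90937516 -0.41597489  0.48001073]
 [ 0.          0.          0.          1.        ]]
top [[429.87353056   0.         263.792927  ]
 [  0.         429.87353056 195.33182151]
 [  0.           0.           1.        ]] [[-0.01595547 -0.99836451  0.05489747  0.41885311]
 [-0.99971255  0.0149462  -0.01874635 -0.26382389]
 [ 0.01789519 -0.0551808  -0.998316    0.96481475]
 [ 0.          0.          0.          1.        ]]
```

View pics/scene0.png

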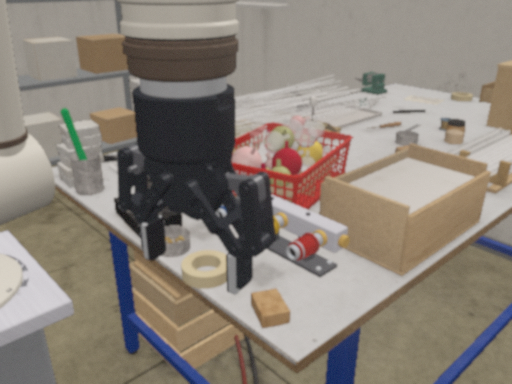

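View pics/top0.png

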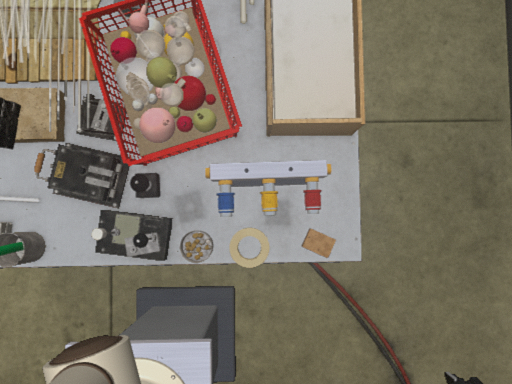

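The top view shows the couplers in a row: blue at about (226,200), yellow (269,200) and red (313,197), with the bar behind them at row 170. The scene view has blue hidden by the gripper. I'll measure from the top view.

```bash
cat > h.py <<'E'
import numpy as np,cv2
def ray(c,uv,z):
    K,T=c["K"],c["cam_to_world"]; d=T[:3,:3]@np.linalg.inv(K)@np.array([uv[0],uv[1],1.]); o=T[:3,3]
    return o+d*(z-o[2])/d[2]
def proj(c,p):
    T=np.linalg.inv(c["cam_to_world"]); q=c["K"]@(T[:3,:3]@p+T[:3,3]); return q[:2]/q[2]
R={"blue":((105,110,40),(130,255,255)),"yellow":((18,110,80),(32,255,255)),"red":((172,120,60),(180,255,255))}
def masks(c,box=(180,155,340,220)):
    h=cv2.cvtColor(c["frame"],cv2.COLOR_RGB2HSV); o={}
    for k,(a,b) in R.items():
        m=cv2.inRange(h,a,b)
        if k=="red": m|=cv2.inRange(h,(0,120,60),(6,255,255))
        z=np.zeros_like(m);x0,y0,x1,y1=box;z[y0:y1,x0:x1]=m[y0:y1,x0:x1]; o[k]=z
    return o
E
python3 - <<'E'
import pickle
from h import *
c=pickle.load(open("c0.pkl","rb"))["top"]
for k,m in masks(c).items():
    n,l,st,ce=cv2.connectedComponentsWithStats(m)
    for i in range(1,n):
        if st[i,4]>25: 
            r=cv2.minAreaRect(np.argwhere(l==i)[:,::-1].astype(np.float32)); x,y,w,h,_=st[i]
            print(k,st[i],ce[i],r,ray(c,ce[i],.085).round(4), [ray(c,(x+w/2-.5,v),.085).round(4) for v in(y-.5,y+h-.5)])
f=c["frame"][150:225,195:340,::-1]
cv2.imwrite("pics/z0.png",cv2.resize(f,None,fx=5.5,fy=5.5,interpolation=cv2.INTER_CUBIC))
E
```

```text
blue [218 193  16  16 220] [225.46363636 200.46363636] ((225.5330047607422, 200.4619140625), (15.816844940185547, 14.106916427612305), 85.91438293457031) [ 0.4579 -0.2018  0.085 ] [array([ 0.4742, -0.202 ,  0.085 ]), array([ 0.4415, -0.2017,  0.085 ])]
yellow [327 164   4  10  29] [328.82758621 168.06896552] ((328.5, 168.5), (9.0, 3.0), 90.0) [ 0.5215 -0.4154  0.085 ] [array([ 0.531, -0.415,  0.085]), array([ 0.5103, -0.4145,  0.085 ])]
yellow [206 168   4  10  33] [207.27272727 172.27272727] ((207.5, 172.5), (9.0, 3.0), 90.0) [ 0.5163 -0.1652  0.085 ] [array([ 0.5262, -0.1657,  0.085 ]), array([ 0.5056, -0.1655,  0.085 ])]
yellow [305 177  13   5  47] [311.31914894 178.74468085] ((310.9703063964844, 178.70297241210938), (3.7811412811279297, 12.338461875915527), 84.2894058227539) [ 0.5    -0.3787  0.085 ] [array([ 0.5046, -0.3782,  0.085 ]), array([ 0.4943, -0.3779,  0.085 ])]
yellow [263 179  12   4  44] [268.43181818 180.36363636] ((268.5, 180.5), (3.0, 11.0), 90.0) [ 0.4979 -0.2904  0.085 ] [array([ 0.5017, -0.2906,  0.085 ]), array([ 0.4935, -0.2904,  0.085 ])]
yellow [219 180  13   5  49] [224.65306122 181.57142857] ((225.0, 182.0), (12.0, 4.0), 0.0) [ 0.4967 -0.2005  0.085 ] [array([ 0.5009, -0.2013,  0.085 ]), array([ 0.4907, -0.2012,  0.085 ])]
yellow [261 191  17  17 257] [269.05447471 199.04669261] ((269.0, 199.0), (16.0, 16.0), 90.0) [ 0.4594 -0.291   0.085 ] [array([ 0.477 , -0.2912,  0.085 ]), array([ 0.4421, -0.2906,  0.085 ])]
red [304 190  17  16 231] [312.33766234 197.46320346] ((312.0, 197.5), (15.0, 16.0), 90.0) [ 0.4614 -0.38    0.085 ] [array([ 0.4778, -0.3796,  0.085 ]), array([ 0.4449, -0.3789,  0.085 ])]
```

View pics/z0.png

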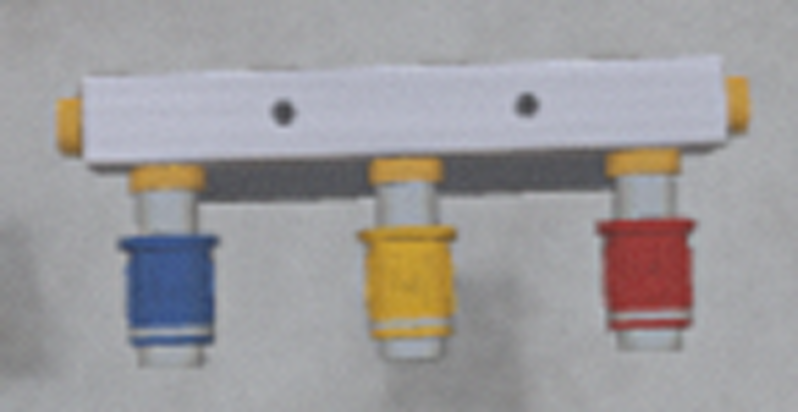

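Run:
```python
import pickle
from h import *
c=pickle.load(open("c0.pkl","rb"))["top"]
z=lambda u,v:((u+.5)/5.5-.5+195,(v+.5)/5.5-.5+150)
print("front",ray(c,z(171,345),.088),"ridge back",ray(c,z(168,235),.092), "lat",ray(c,z(170,290),.077))
print("lat2 edges",ray(c,z(127,290),.075),ray(c,z(214,290),.075))
for a in((165,182),(404,172),(642,162)):print("ring",ray(c,z(*a),.08))
print("barfront",[ray(c,z(*a),.095) for a in((88,162),(404,152),(722,146))])
for n,p in (("red",(655,325)),("yel",(411,336))): print(n,ray(c,z(*p),.088))
```

```text
front [ 0.43360711 -0.20215854  0.088     ] ridge back [ 0.47415516 -0.20178311  0.092     ] lat [ 0.45441977 -0.20123864  0.077     ]
lat2 edges [ 0.45474622 -0.18495779  0.075     ] [ 0.45424766 -0.21762374  0.075     ]
ring [ 0.49483708 -0.20002631  0.08      ]
ring [ 0.49731063 -0.28970278  0.08      ]
ring [ 0.49979973 -0.3793705   0.08      ]
barfront [array([ 0.50135029, -0.1728613 ,  0.095     ]), array([ 0.50339344, -0.28938642,  0.095     ]), array([ 0.50394963, -0.40723472,  0.095     ])]
red [ 0.43821855 -0.38182486  0.088     ]
yel [ 0.43554902 -0.29105812  0.088     ]
```

```bash
cat >> h.py <<'E'
def shift(s,p):
    return s["eef_rot"].T@(np.array(p)-s["position"])/.6
def turn(s,yaw=1.5):
    from scipy.spatial.transform import Rotation as Ro
    a=np.radians(yaw);c,k=np.cos(a),np.sin(a)
    T=np.array([[-c,0,k],[-k,0,-c],[0,-1,0]]); return Ro.from_matrix(s["eef_rot"].T@T).as_rotvec()/1.5
E
python3 - <<'E'
from rig import ctrl
from h import *
s=ctrl.observe(); print(ctrl.tcp_to_grasp,shift(s,[.4525,-.2013,.385]).round(4),turn(s).round(4))
E
```

```text
0.1547 [-0.6442  0.0322 -0.4006] [8.000e-04 1.538e-01 1.000e-04]
```

>>> {"api": "servo_tool", "payload": {"steps": [{"translation": [-0.6442, 0.0322, -0.4006], "rot": [0.0008, 0.1538, 0], "claw": -1}, {"translation": [-0.6442, 0.0322, -0.4006], "rot": [0.0008, 0.1538, 0], "claw": -1}, {"translation": [-0.6442, 0.0322, -0.4006], "rot": [0.0008, 0.1538, 0], "claw": -1}, {"translation": [-0.6442, 0.0322, -0.4006], "rot": [0.0008, 0.1538, 0], "claw": -1}, {"translation": [-0.6442, 0.0322, -0.4006], "rot": [0.0008, 0.1538, 0], "claw": -1}, {"translation": [-0.6442, 0.0322, -0.4006], "rot": [0.0008, 0.1538, 0], "claw": -1}, {"translation": [-0.6442, 0.0322, -0.4006], "rot": [0.0008, 0.1538, 0], "claw": -1}, {"translation": [-0.6442, 0.0322, -0.4006], "rot": [0.0008, 0.1538, 0], "claw": -1}, {"translation": [-0.6442, 0.0322, -0.4006], "rot": [0.0008, 0.1538, 0], "claw": -1}, {"translation": [-0.6442, 0.0322, -0.4006], "rot": [0.0008, 0.1538, 0], "claw": -1}, {"translation": [-0.6442, 0.0322, -0.4006], "rot": [0.0008, 0.1538, 0], "claw": -1}, {"translation": [-0.6442, 0.0322, -0.4006], "rot": [0.0008, 0.1538, 0], "claw": -1}]}}

```text
time_s: 1.3
position: [0.4521, -0.2017, 0.3849]
eef_rot: [[-1.0, -0.001, 0.026], [-0.026, -0.0, -1.0], [0.001, -1.0, 0.0]]
contact_force: [-0.5, 0.0, 0.0]
grip_width: 0.0855
```

Run:
```python
from rig import ctrl
from h import *
c=ctrl.capture("scene")
s=ctrl.observe(); print(s["time_s"],s["joints"].round(1),s["position"],shift(s,[.4525,-.2013,.225]).round(4),turn(s).round(4))
cv2.imwrite("pics/scene1.png",c["frame"][:,:,::-1])
print(proj(c,np.array([.4515,-.2013,.075])))
import pickle;pickle.dump(c,open("c1.pkl","wb"))
```

```text
1.35 [-2.410e+01 -2.900e+00 -1.000e-01  9.280e+01 -0.000e+00  1.545e+02] [ 0.45183401 -0.20212012  0.38504517] [-0.0013  0.2667 -0.0014] [-0.0001 -0.0008  0.0003]
[230.66067712 211.5071829 ]
```

View pics/scene1.png

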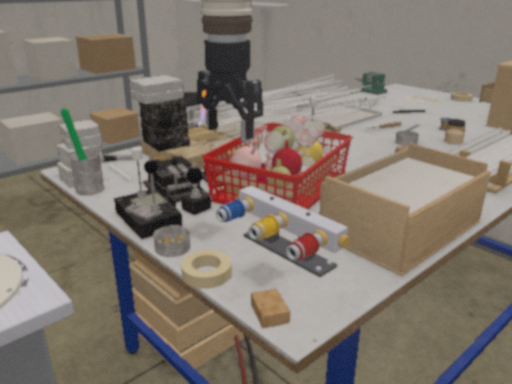

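The scene view now shows blue clearly at about (233,209). My estimate projects to (230.7,211.5), so I'll refine it across the two views.

Run:
```python
import pickle
from h import *
c=pickle.load(open("c1.pkl","rb"))
m=masks(c,(210,185,340,270))
for k in m:
    n,l,st,ce=cv2.connectedComponentsWithStats(m[k])
    for i in range(1,n):
        if st[i,4]>30: print(k,st[i],ce[i])
for k,b in(("b",[.4515,-.2013]),("y",[.454,-.291]),("r",[.4565,-.381])):
  print(k,[proj(c,np.array(b+[.075])+np.array([np.cos(.026),np.sin(.026),0])*d).round(1) for d in(-.026,-.018,0,.023)])
f=c["frame"][185:270,210:355,::-1]
cv2.imwrite("pics/z1.png",cv2.resize(f,None,fx=5.5,fy=5.5,interpolation=cv2.INTER_CUBIC))
```

```text
blue [227 201  17  17 194] [236.1185567  208.57731959]
yellow [280 213   7  13  33] [283.87878788 217.96969697]
yellow [259 215  21  23 293] [269.94539249 225.3890785 ]
yellow [255 223   9  17  42] [260.07142857 230.83333333]
yellow [317 231   9  12  35] [322.71428571 235.51428571]
red [210 185  34  19 379] [222.74934037 193.5646438 ]
red [269 185  10  10  33] [274.39393939 188.24242424]
red [278 185  43  23 566] [303.36219081 194.63427562]
red [298 234  21  23 279] [309.03225806 243.45878136]
b [array([220.1, 215.8]), array([223.4, 214.5]), array([230.7, 211.5]), array([239.7, 207.8])]
y [array([253.7, 233. ]), array([257. , 231.4]), array([264.3, 228. ]), array([273.3, 223.7])]
r [array([292.5, 252.8]), array([295.8, 251. ]), array([303.1, 247. ]), array([312.1, 242.1])]
```

View pics/z1.png

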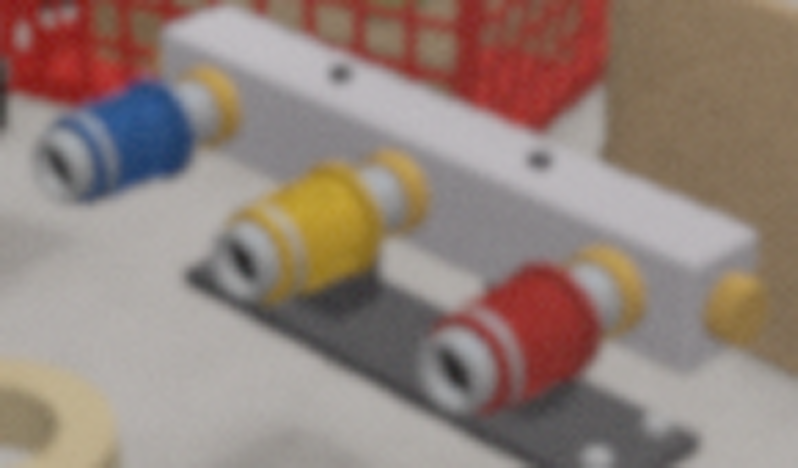

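The mouths sit within 1 px (about 2 mm) of prediction, and x should be about 1 mm larger. I'll use a mid of (0.4525, -0.2013) and grip at x = 0.454.

Run:
```python
from rig import ctrl
from h import *
s=ctrl.observe(); print(s["time_s"],s["position"],shift(s,[.454,-.2013,.226]).round(4),turn(s).round(4))
```

```text
1.35 [ 0.45183401 -0.20212012  0.38504517] [-0.0038  0.2651 -0.0013] [-0.0001 -0.0008  0.0003]
```

>>> {"api": "servo_tool", "payload": {"steps": [{"translation": [-0.0038, 0.08, -0.0013], "rot": [0, -0.0008, 0.0003], "claw": -1}, {"translation": [-0.0038, 0.15, -0.0013], "rot": [0, -0.0008, 0.0003], "claw": -1}, {"translation": [-0.0038, 0.2, -0.0013], "rot": [0, -0.0008, 0.0003], "claw": -1}, {"translation": [-0.0038, 0.24, -0.0013], "rot": [0, -0.0008, 0.0003], "claw": -1}, {"translation": [-0.0038, 0.2651, -0.0013], "rot": [0, -0.0008, 0.0003], "claw": -1}, {"translation": [-0.0038, 0.2651, -0.0013], "rot": [0, -0.0008, 0.0003], "claw": -1}, {"translation": [-0.0038, 0.2651, -0.0013], "rot": [0, -0.0008, 0.0003], "claw": -1}]}}

```text
time_s: 2.05
position: [0.4539, -0.202, 0.227]
eef_rot: [[-1.0, 0.001, 0.025], [-0.025, -0.001, -1.0], [-0.001, -1.0, 0.001]]
contact_force: [0.3, -0.4, 0.1]
grip_width: 0.085
```

Run:
```python
from rig import ctrl
from h import *
c=ctrl.capture("scene");t=ctrl.capture("top")
s=ctrl.observe(); print(s["time_s"],s["position"],s["contact_force"])
a=cv2.resize(c["frame"][145:255,170:330,::-1],(640,440),interpolation=cv2.INTER_CUBIC)
cv2.imwrite("pics/z2.png",a)
cv2.imwrite("pics/z2t.png",cv2.resize(t["frame"][130:240,160:350,::-1],None,fx=4,fy=4))
```

```text
2.15 [ 0.45435198 -0.20179623  0.22758906] [ 0.07766526 -0.53844438  0.25548337]
```

View pics/z2.png

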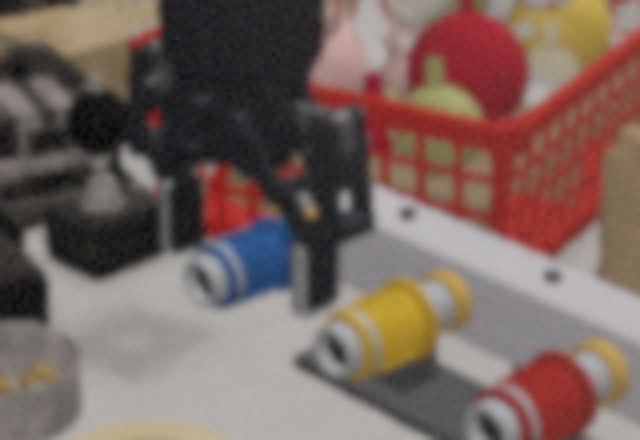

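View pics/z2t.png

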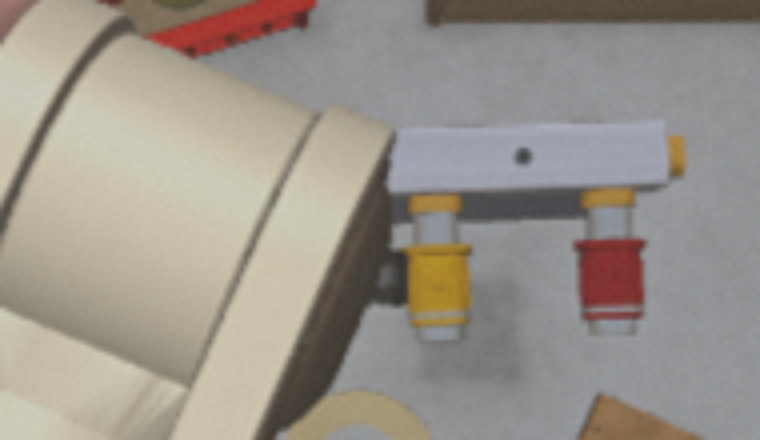

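The fingers straddle the blue barrel (scene zoom: barrel at (250,265), right pad at (315,275)) and stay clear of yellow. Closing now.

>>> {"api": "servo_tool", "payload": {"steps": [{"translation": [0, 0, 0], "rot": [0, 0, 0], "claw": 1}, {"translation": [0, 0, 0], "rot": [0, 0, 0], "claw": 1}, {"translation": [0, 0, 0], "rot": [0, 0, 0], "claw": 1}, {"translation": [0, 0, 0], "rot": [0, 0, 0], "claw": 1}, {"translation": [0, 0, 0], "rot": [0, 0, 0], "claw": 1}, {"translation": [0, 0, 0], "rot": [0, 0, 0], "claw": 1}, {"translation": [0, 0, 0], "rot": [0, 0, 0], "claw": 1}, {"translation": [0, 0, 0], "rot": [0, 0, 0], "claw": 1}, {"translation": [0, 0, 0], "rot": [0, 0, 0], "claw": 1}, {"translation": [0, 0, 0], "rot": [0, 0, 0], "claw": 1}]}}

```text
time_s: 3.15
position: [0.4544, -0.2019, 0.2281]
eef_rot: [[-1.0, 0.003, 0.026], [-0.026, -0.002, -1.0], [-0.003, -1.0, 0.002]]
contact_force: [-1.9, -0.5, 5.4]
grip_width: 0.0302
```

Run:
```python
from rig import ctrl
from h import *
c=ctrl.capture("scene")
s=ctrl.observe(); print(s["time_s"],s["position"],s["contact_force"],s["wrist_torque"],s["grip_width"],s["eef_rot"])
a=cv2.resize(c["frame"][145:255,170:330,::-1],(640,440),interpolation=cv2.INTER_CUBIC)
cv2.imwrite("pics/z3.png",a)
```

```text
3.2 [ 0.4544209  -0.20186746  0.2280575 ] [-0.93679877  0.10986984  5.6414017 ] [-0.05405904  0.33827093 -0.08961373] 0.03054452778845677 [[-0.99966741  0.00262962  0.02565466]
 [-0.02565878 -0.00154484 -0.99966957]
 [-0.00258912 -0.99999535  0.0016118 ]]
```

View pics/z3.png

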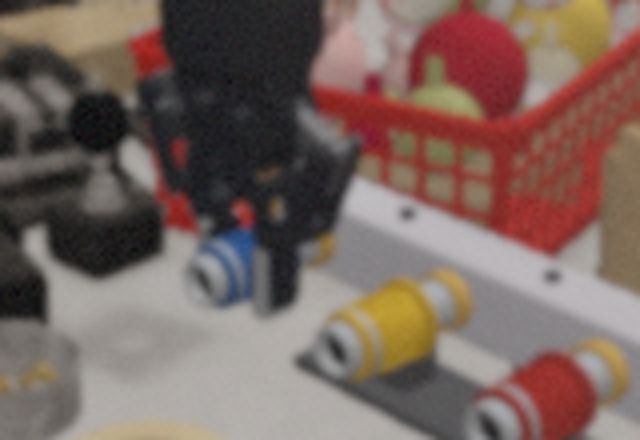

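Gripped (opening 30 mm, scene zoom pad at (275,275) on the barrel). Pulling back about 13 mm in small steps.

>>> {"api": "servo_tool", "payload": {"steps": [{"translation": [-0.005, 0, 0], "rot": [0, 0, 0], "claw": 1}, {"translation": [-0.01, 0, 0], "rot": [0, 0, 0], "claw": 1}, {"translation": [-0.015, 0, 0], "rot": [0, 0, 0], "claw": 1}, {"translation": [-0.019, 0, 0], "rot": [0, 0, 0], "claw": 1}, {"translation": [-0.022, 0, 0], "rot": [0, 0, 0], "claw": 1}, {"translation": [-0.022, 0, 0], "rot": [0, 0, 0], "claw": 1}, {"translation": [-0.022, 0, 0], "rot": [0, 0, 0], "claw": 1}]}}

```text
time_s: 3.9
position: [0.4666, -0.2016, 0.228]
eef_rot: [[-1.0, -0.001, 0.025], [-0.025, -0.002, -1.0], [0.001, -1.0, 0.002]]
contact_force: [-10.0, -1.9, 8.5]
grip_width: 0.0307
```

Run:
```python
from rig import ctrl
from h import *
c=ctrl.capture("scene")
s=ctrl.observe(); print(s["time_s"],s["position"],s["contact_force"],s["wrist_torque"],s["grip_width"],s["eef_rot"])
a=cv2.resize(c["frame"][145:255,170:330,::-1],(640,440),interpolation=cv2.INTER_CUBIC)
cv2.imwrite("pics/z4.png",a)
```

```text
3.95 [ 0.46652885 -0.20155882  0.2280399 ] [-10.0529062   -1.1599703    7.14643627] [-0.17038244  2.05639029  0.02637622] 0.03058862140590815 [[-9.99682662e-01 -7.95435674e-04  2.51782141e-02]
 [-2.51766740e-02 -1.89026712e-03 -9.99681230e-01]
 [ 8.42775663e-04 -9.99997897e-01  1.86964084e-03]]
```

View pics/z4.png

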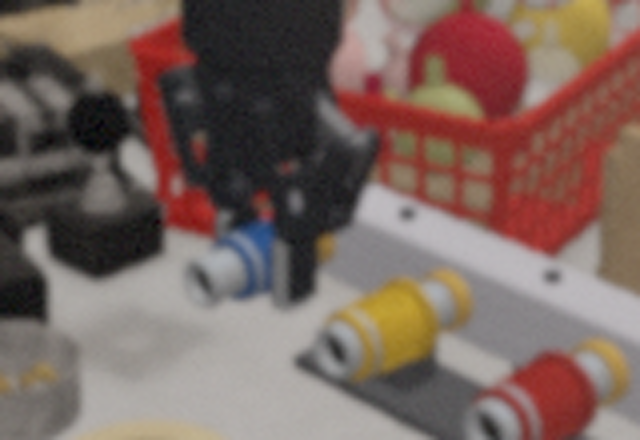

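The sleeve has visibly moved back; more of the steel mouth shows at (205,278). Force and position both put the pull at about 11.5 mm. I'll add about 1.3 mm for margin and hold.

>>> {"api": "servo_tool", "payload": {"steps": [{"translation": [-0.003, 0, 0], "rot": [0, 0, 0], "claw": 1}, {"translation": [-0.003, 0, 0], "rot": [0, 0, 0], "claw": 1}, {"translation": [-0.003, 0, 0], "rot": [0, 0, 0], "claw": 1}, {"translation": [-0.003, 0, 0], "rot": [0, 0, 0], "claw": 1}, {"translation": [-0.003, 0, 0], "rot": [0, 0, 0], "claw": 1}, {"translation": [-0.003, 0, 0], "rot": [0, 0, 0], "claw": 1}, {"translation": [-0.003, 0, 0], "rot": [0, 0, 0], "claw": 1}, {"translation": [-0.003, 0, 0], "rot": [0, 0, 0], "claw": 1}, {"translation": [-0.003, 0, 0], "rot": [0, 0, 0], "claw": 1}, {"translation": [-0.003, 0, 0], "rot": [0, 0, 0], "claw": 1}]}}

```text
time_s: 4.95
position: [0.4672, -0.2015, 0.228]
eef_rot: [[-1.0, -0.004, 0.025], [-0.025, -0.002, -1.0], [0.004, -1.0, 0.002]]
contact_force: [-10.9, -0.5, 8.8]
grip_width: 0.0303
```

Run:
```python
from rig import ctrl
from h import *
c=ctrl.capture("scene")
s=ctrl.observe(); print(s["time_s"],s["position"],s["contact_force"],s["grip_width"],s["eef_rot"][0])
a=cv2.resize(c["frame"][145:255,170:330,::-1],(640,440),interpolation=cv2.INTER_CUBIC)
cv2.imwrite("pics/z5.png",a)
```

```text
5.0 [ 0.46718754 -0.20150842  0.22805949] [-11.33183252  -0.73664125   8.88512669] 0.030453869393354906 [-0.9996872  -0.00429009  0.02463929]
```

View pics/z5.png

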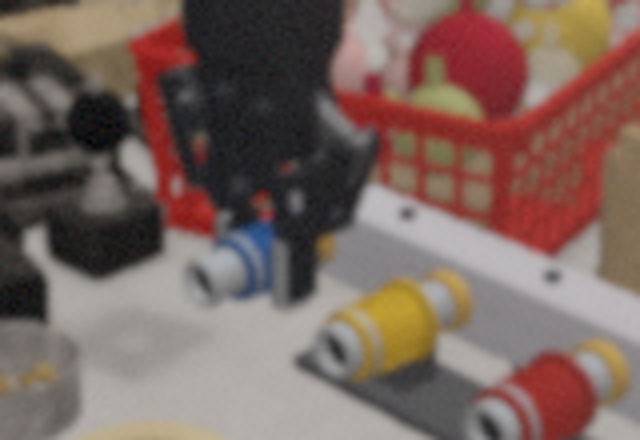

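The tool tilted slightly, so the tip gained little. I'll correct the tilt and pull about 2 mm more, then hold.

>>> {"api": "servo_tool", "payload": {"steps": [{"translation": [-0.003, 0, 0], "rot": [0, 0, 0.005], "claw": 1}, {"translation": [-0.004, 0, 0], "rot": [0, 0, 0.006], "claw": 1}, {"translation": [-0.004, 0, 0], "rot": [0, 0, 0.006], "claw": 1}, {"translation": [-0.004, 0, 0], "rot": [0, 0, 0.006], "claw": 1}, {"translation": [-0.004, 0, 0], "rot": [0, 0, 0.006], "claw": 1}, {"translation": [-0.004, 0, 0], "rot": [0, 0, 0.006], "claw": 1}, {"translation": [-0.004, 0, 0], "rot": [0, 0, 0.006], "claw": 1}, {"translation": [-0.004, 0, 0], "rot": [0, 0, 0.006], "claw": 1}, {"translation": [-0.004, 0, 0], "rot": [0, 0, 0.006], "claw": 1}, {"translation": [-0.004, 0, 0], "rot": [0, 0, 0.006], "claw": 1}]}}

```text
time_s: 6.0
position: [0.4684, -0.2015, 0.228]
eef_rot: [[-1.0, 0.001, 0.024], [-0.024, -0.002, -1.0], [-0.001, -1.0, 0.002]]
contact_force: [-10.9, -0.6, 9.1]
grip_width: 0.0305
```

Run:
```python
from rig import ctrl
from h import *
import pickle
c=ctrl.capture("scene")
s=ctrl.observe(); print(s["time_s"],s["position"],s["contact_force"],s["grip_width"],s["eef_rot"][0])
a=cv2.resize(c["frame"][185:245,210:290,::-1],(800,600),interpolation=cv2.INTER_CUBIC)
cv2.imwrite("pics/z6.png",a)
c1=pickle.load(open("c1.pkl","rb"))
cv2.imwrite("pics/z6h.png",cv2.resize(c1["frame"][185:245,210:290,::-1],(800,600),interpolation=cv2.INTER_CUBIC))
```

```text
6.05 [ 0.46837937 -0.20146557  0.22804328] [-12.02981974  -0.7824914    9.67713183] 0.030449258653644347 [-0.99971018  0.00105485  0.02405077]
```

View pics/z6.png

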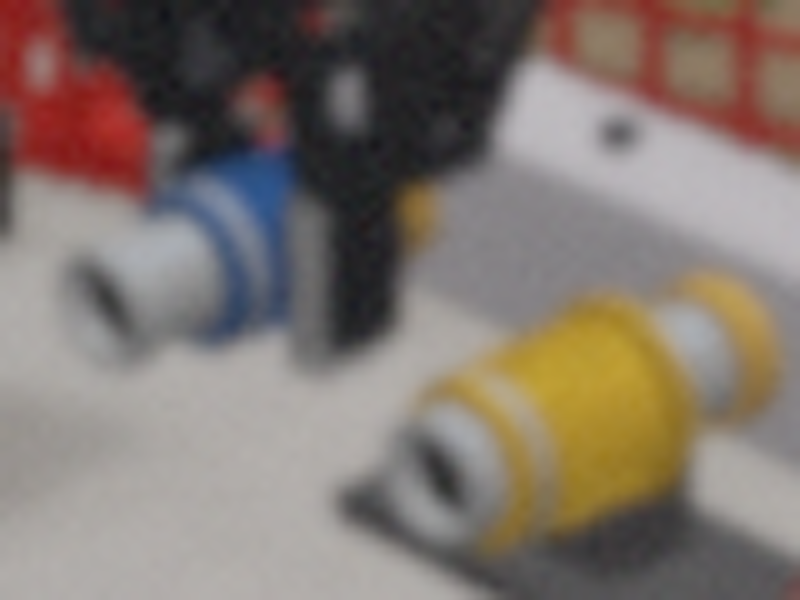

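View pics/z6h.png

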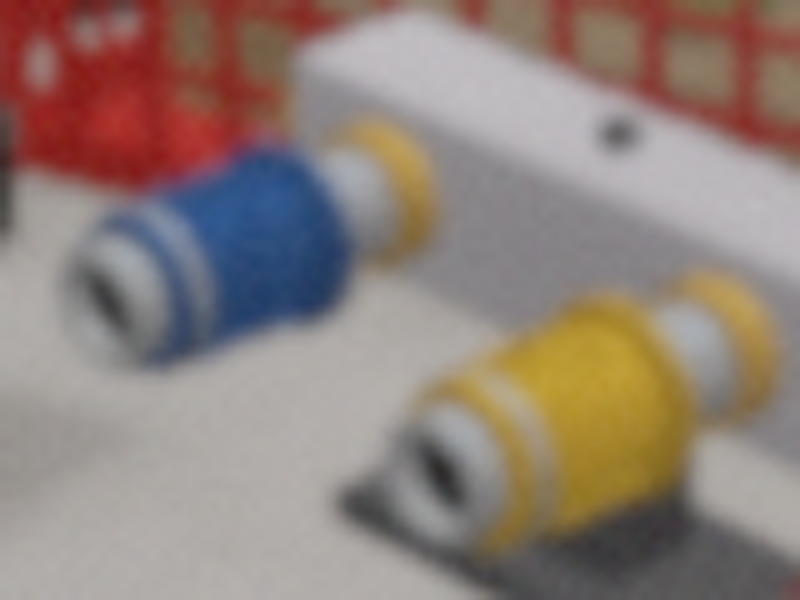

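The stripe moved from about (205,270) to (258,250) in the zoom. That is 5.4 px, or about 13 mm of travel, and it was held for over a second. Now letting go by opening in place.

>>> {"api": "servo_tool", "payload": {"steps": [{"translation": [0, 0, 0], "rot": [0, 0, 0], "claw": -1}, {"translation": [0, 0, 0], "rot": [0, 0, 0], "claw": -1}, {"translation": [0, 0, 0], "rot": [0, 0, 0], "claw": -1}, {"translation": [0, 0, 0], "rot": [0, 0, 0], "claw": -1}, {"translation": [0, 0, 0], "rot": [0, 0, 0], "claw": -1}, {"translation": [0, 0, 0], "rot": [0, 0, 0], "claw": -1}, {"translation": [0, 0, 0], "rot": [0, 0, 0], "claw": -1}, {"translation": [0, 0, 0], "rot": [0, 0, 0], "claw": -1}, {"translation": [0, 0, 0], "rot": [0, 0, 0], "claw": -1}, {"translation": [0, 0, 0], "rot": [0, 0, 0], "claw": -1}]}}

```text
time_s: 7.05
position: [0.4684, -0.2015, 0.228]
eef_rot: [[-1.0, 0.001, 0.024], [-0.024, -0.002, -1.0], [-0.001, -1.0, 0.002]]
contact_force: [0.1, 0.4, 0.8]
grip_width: 0.0855
```

Run:
```python
from rig import ctrl
from h import *
c=ctrl.capture("scene")
s=ctrl.observe(); print(s["time_s"],s["position"],s["contact_force"],s["grip_width"],s["eef_rot"][0])
a=cv2.resize(c["frame"][185:245,210:290,::-1],(800,600),interpolation=cv2.INTER_CUBIC)
cv2.imwrite("pics/z7.png",a)
```

```text
7.1 [ 0.46838915 -0.20148983  0.2280272 ] [-0.76667577  0.78672149  0.00660703] 0.08552086520768576 [-0.99971084  0.00108226  0.02402222]
```

View pics/z7.png

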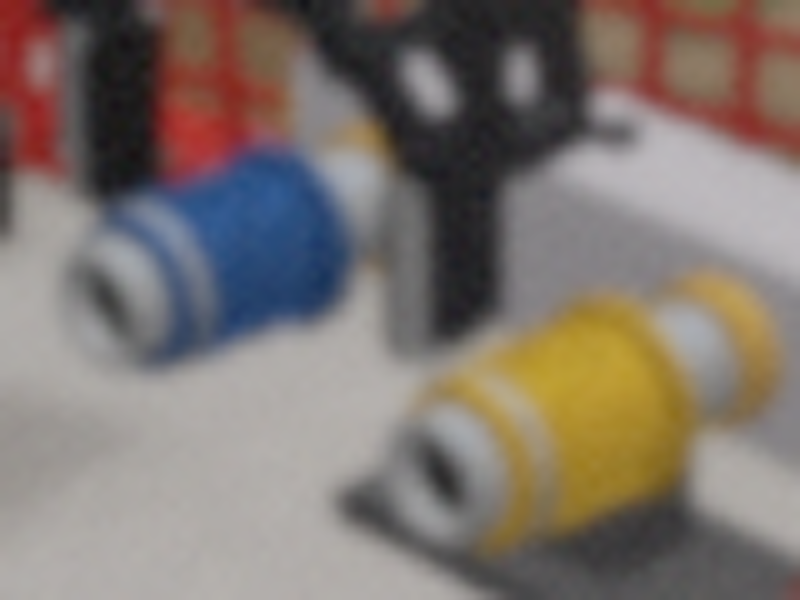

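The blue sleeve is home again, with its stripe back at (205,270), and no force on the tool. Lifting straight up.

>>> {"api": "servo_tool", "payload": {"steps": [{"translation": [0, -0.03, 0], "rot": [0, 0, 0], "claw": -1}, {"translation": [0, -0.1, 0], "rot": [0, 0, 0], "claw": -1}, {"translation": [0, -0.18, 0], "rot": [0, 0, 0], "claw": -1}, {"translation": [0, -0.25, 0], "rot": [0, 0, 0], "claw": -1}, {"translation": [0, -0.27, 0], "rot": [0, 0, 0], "claw": -1}, {"translation": [0, -0.27, 0], "rot": [0, 0, 0], "claw": -1}, {"translation": [0, -0.27, 0], "rot": [0, 0, 0], "claw": -1}, {"translation": [0, -0.27, 0], "rot": [0, 0, 0], "claw": -1}]}}

```text
time_s: 7.9
position: [0.4681, -0.2011, 0.388]
eef_rot: [[-1.0, -0.002, 0.024], [-0.024, -0.001, -1.0], [0.002, -1.0, 0.001]]
contact_force: [-0.1, -0.4, -0.0]
grip_width: 0.0855
```

Run:
```python
from rig import ctrl
from h import *
import pickle
c=ctrl.capture("scene")
s=ctrl.observe(); print(s["time_s"],s["position"],s["contact_force"],s["joint_vel"].round(2))
c1=pickle.load(open("c1.pkl","rb"))
for q in(c1,c):
  m=masks(q,(210,197,340,270))
  for k in m:
    n,l,st,ce=cv2.connectedComponentsWithStats(m[k])
    print(k,[(ce[i].round(2),st[i,4]) for i in range(1,n) if 180<st[i,4]<350])
cv2.imwrite("pics/scene8.png",c["frame"][:,:,::-1])
```

```text
7.95 [ 0.46808798 -0.20107974  0.38812071] [-1.0099128   0.30851909  1.01056273] [-0.02 -0.06  0.42  0.33 -0.12 -0.01]
blue [(array([236.12, 208.58]), np.int32(194))]
yellow [(array([269.95, 225.39]), np.int32(293))]
red [(array([303.33, 200.42]), np.int32(229)), (array([309.03, 243.46]), np.int32(279))]
blue [(array([236.09, 208.59]), np.int32(194))]
yellow [(array([269.89, 225.36]), np.int32(292))]
red [(array([303.27, 200.43]), np.int32(228)), (array([309.03, 243.48]), np.int32(282))]
```

View pics/scene8.png

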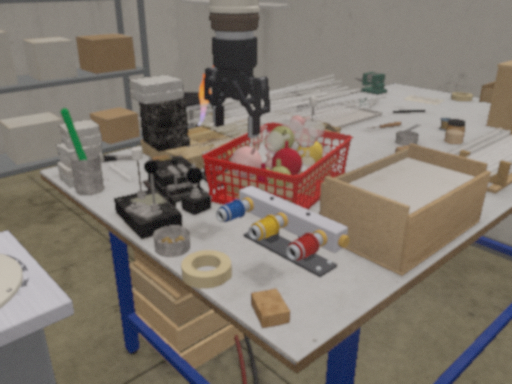

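The gripper is clear, and all three sleeves (blue at (236,209), yellow (270,225), red (309,243)) sit within 0.1 px of where they started. Handing in.

```bash
python3 -c "
from rig import ctrl
print(ctrl.sign_off())"
```

```text
the job is handed in; nothing more can be done
None
```

The blue coupler works. I gripped its sleeve, pulled it back about 13 mm, held it, and it snapped home by itself when I let go.

- **Pull:** The final pull was about 13 mm going by the camera and the tool position, with about 12 N on the wrist. The sleeve was held past 10 mm for about 2 s. The first pull gave only about 11.5 mm because the tool tilted slightly under load, so I corrected the tilt and pulled further.
- **Release:** I opened the gripper in place, and the next picture showed the sleeve fully forward with no force on the tool.
- **Final check:** After lifting clear, all three sleeves were within 0.1 px of their starting positions in the scene camera. Red and yellow were never touched. The job was handed in at about 8 s.
- **Disagreement:** My first position estimate from the top camera was about 1 px (2 mm) off in the scene camera. That is within the stated calibration, and I shifted the grasp about 1 mm for it.
- **Also seen:** The last picture shows something like a flame beside the gripper, at about pixel (203,100). I took it to be in the background and did not look into it.

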